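# Close up the row of battery packs on the bench shelf

### The arm

A 7-joint arm with a two-finger parallel gripper is mounted at the origin on the work surface. World frame = base frame: x ahead of the robot, y to its left, z up, the work surface at z = 0. Lengths are in m, angles in rad, forces in N, time in s.
With the tool pointing down it reaches from about 0.35 to 0.9 m from the base axis. Payload 8.1 kg.
Tool frame: the origin (TCP) lies at the very end of the fingers, on their centre line; the grasp point (between the pads) lies 19 mm behind it; z points along the fingers, x is the direction in which the jaws open and shut, and the axes are right-handed (so a half turn about z gives the same grasp; the last joint's range is limited). The gripper opens to 92 mm and grips with 3 to 60 N. Pads are 19 mm wide; open, the fingers measure 130 mm over their backs; the gripper's body (75 mm by 190 mm) begins 47 mm behind the grasp point.
Start: joints at [-1.409, 0.434, 0.025, 1.573, -0.012, 1.134, -0.075], TCP at [0.164, 0.603, 0.227] pointing down, gripper open.
Joint ranges: [-2.62, 2.62], [-0.44, 2.09], [-1.27, 1.32], [0.08, 2.57], [-1.32, 4.46], [0.12, 2], [-2.74, 2.74]. Speed limits (rad/s): [2.22, 2.22, 3.01, 3.01, 3.14, 3.14, 3.14].

### API

Orientations are given as a unit quaternion [w, x, y, z].
In Python, from plant import monitor, vision, ticket gives the robot as it stands.
- The arm moves only by the tool jog_arm, never from a script. Its argument "motion" is a list of rows, each a list of 3 entries, a list of its own where there are three numbers: the opening, from 0 (shut) to 1 (fully open), then the shift along the world's x, y, z in mm, then the turn about the world's z in degrees. A call has 1 to 8 rows; each row shifts and turns the commanded pose from where the row before left it; what a row does not reach is not made up. A row lasts 1/8 s, in which the tool goes at most 62.5 mm and 10.7 degrees, less where a joint would pass 70% of its speed; a pose out of reach is approached as far as the arm can. A call with a gripper value outside its range is refused whole. The fingers move at their own pace and stop on an object; "grip_force" is the grip in N (left out, the last holds). Time passes only in rows, so rows that do not move let the fingers close. It gives the time, the measured TCP pose, the force and the opening at its end, in the units of the state.
- monitor.get_obs(): the state, without advancing time (a new reading comes with each control period).
- vision.snapshot(name): name is "side" or "top"; returns a dict with "pixels" (480x640x3 uint8, red, green, blue), "intrinsics" (3x3 intrinsics, pixels), "R" (3x3) and "t" (3): a world point X has camera coordinates R X + t. Camera axes: x right, y down, z forward; pixel columns grow to the right and rows downward; lengths in m; the calibration is good to about 2 mm. A picture is of the moment at which its call begins. There is no depth.
- ticket.finish_job(): hands the job in, once; it reports no verdict.
The state is a dict: "time": time; "q": joint angles; "qvel": joint speeds; "joint_torque": joint torques, N m; "ee_pos": TCP position; "eef_rot": TCP orientation; "ft_force": force on the tool from outside, world axes, zero at the start; "wrist_torque": the same for the moment, N m; "opening": finger opening in m.
Only numpy, scipy, OpenCV 4.12 (cv2) and the standard library are available. Lean on these libraries where they do the work, as an engineer would, in place of code of your own. Each camera call takes 0.05 s, during which the arm holds its last target. There are 200 camera calls.

### The job

Two of the cordless-tool battery packs on the low bench shelf have been pulled out of their row. Slide them, without lifting them off the board, back against the rail along the rear and sideways up to the pack in the corner, so that all three stand square in one closed row with no gaps, flush with the rail and with the corner pack still tight in its corner. Leave the tin and the socket on the shelf, and the spanner and the screwdriver beside it, where they are, and do not tip a pack over.

Things in the scene. Friction and masses are not known exactly. Their poses are not given: they have to be found in the camera images.
- shelf: Low bare-metal shelf, fixed, turned up to 9 degrees: board 210 mm deep (x), 520 mm long (y), its top 60 mm above the bench. A rail along the far edge and an end stop at the left (+y) end, both 12 mm thick, stand 35 mm above the board; front and right are open. Origin: centre of footprint, on the bench; x points to the rail (inner face x = +93 mm), y to the end stop (inner face y = +248 mm).
- corner (a point): Point on the top of the shelf's board, in the inner corner where the inner face of the rail meets the inner face of the end stop. Axes as the shelf's: x into the rail, y into the end stop, z up.
- pack_corner: Battery pack, black plastic, already standing in the corner against the rail and the end stop (within 1 or 2 mm). 110 mm deep (x), 66 mm wide (y), 64 mm high overall: plain sides up to 52 mm, then a 78 x 40 mm grey block on top; 0.35 to 0.7 kg. Origin: centre of underside. x points to its back, which goes to the rail; z up.
- pack_tall: Battery pack, black plastic, one of the two pulled out (it can be either the nearer or the farther one from the corner), askew by up to 13 degrees. 110 mm deep (x), 66 mm wide (y), 64 mm high overall: plain sides up to 52 mm, then a 78 x 40 mm grey block on top; 0.35 to 0.7 kg. Origin: centre of underside. x points to its back, which goes to the rail; z up.
- pack_flat: Lower battery pack, black plastic, the other one pulled out, askew by up to 13 degrees. The two may end in either order. 110 mm deep (x), 66 mm wide (y), 48 mm high overall: plain sides up to 36 mm, then a 78 x 40 mm grey block on top; 0.35 to 0.7 kg. Origin: centre of underside. x points to its back, which goes to the rail; z up.
- grease_tin: Plain round tin, 64 mm across, 45 mm high, standing near the rail at the right end of the shelf. Origin: centre of the underside. Bystander.
- socket: Dark steel impact socket, a tube 30 mm across and 50 mm high, standing near the front edge of the board, in front of the corner pack. Origin: centre of the underside. Bystander.
- spanner: Steel spanner 190 mm long, lying flat on the bench beside the right end of the shelf. Bystander.
- screwdriver: Screwdriver 200 mm long with a yellow handle, lying on the bench beside the left end of the shelf. Bystander.

How it is judged:
By the outcome, as a careful person would: the job done as asked, in the order asked, and still so for the second after the job is handed in, with the robot touching nothing.
It also fails if it takes over 54 s, if anything falls off the work surface, if the arm or the gripper's body presses on something with over 40 N, if the wrist force passes 120 N, or if a joint passes its speed limit or range.

## Working session

There is one attempt and no reset: what is moved stays moved. The work goes in short steps, Python scripts to look and compute and a tool call to move; the robot and the scene stay as the last step left them, time stands still between calls to the robot, and variables do not carry over. Pictures are saved under pics/ and viewed, about 8 in all and at most 12, crops included, and the job is handed in when it is done.

Besides the shell and the picture viewer there is one more tool, called after ">>>" by a JSON object that holds its "name" and its "arguments", one argument or row to a line. jog_arm: Moves the arm, as the interface text tells. Its arguments: {"type":"object","properties":{"motion":{"type":"array"},"grip_force":{"type":"number"}},"required":["motion"]}

```bash
mkdir -p pics; cat > h.py <<'E'
import numpy as np,cv2
from plant import monitor,vision,ticket
def snap(n,f=None):
    s=vision.snapshot(n)
    if f: cv2.imwrite('pics/'+f,s['pixels'][:,:,::-1])
    return s
def ray(s,uv,z):
    K,R,t=map(np.array,(s['intrinsics'],s['R'],s['t']))
    d=R.T@np.linalg.solve(K,np.array([uv[0],uv[1],1.])); c=-R.T@t
    return c+d*(z-c[2])/d[2]
def proj(s,X):
    K,R,t=map(np.array,(s['intrinsics'],s['R'],s['t']))
    p=K@(R@np.array(X)+t); return p[:2]/p[2]
E
python3 - <<'E'
from h import *
import pickle
for n in('top','side'):
    s=snap(n,n+'1.png'); pickle.dump(s,open(n+'1.pkl','wb')); print(n,np.round(-np.array(s['R']).T@s['t'],3),np.round(np.array(s['R']),2).tolist())
o=monitor.get_obs(); print(o)
E
```

```text
top [ 0.324 -0.013  1.269] [[0.02, -1.0, -0.02], [-0.98, -0.02, -0.19], [0.19, 0.02, -0.98]]
side [0.31  0.61  0.644] [[-0.93, -0.38, 0.0], [-0.25, 0.61, -0.75], [0.28, -0.7, -0.66]]
{'time': 0.1, 'q': array([-1.4086015 ,  0.43514525,  0.02495138,  1.57398604, -0.0115851 ,
        1.13398384, -0.07508805]), 'qvel': array([-0.00033707, -0.00117333, -0.00019023, -0.00112072,  0.00016536,
        0.00192252,  0.00070603]), 'joint_torque': array([ 3.97872267e-03, -6.69117236e+01,  9.88404639e-01, -3.15142214e+01,
       -6.04995014e-02,  3.76003271e-02,  7.26753296e-05]), 'ee_pos': array([0.16349579, 0.602777  , 0.22603595]), 'eef_rot': array([ 4.68283602e-04,  7.94273369e-01,  6.07560153e-01, -5.05280510e-04]), 'ft_force': array([ 0.65897253, -0.12251971,  0.57269732]), 'wrist_torque': array([-0.03256525, -0.04969527, -0.06533081]), 'opening': 0.09184240322516558}
```

View pics/top1.png

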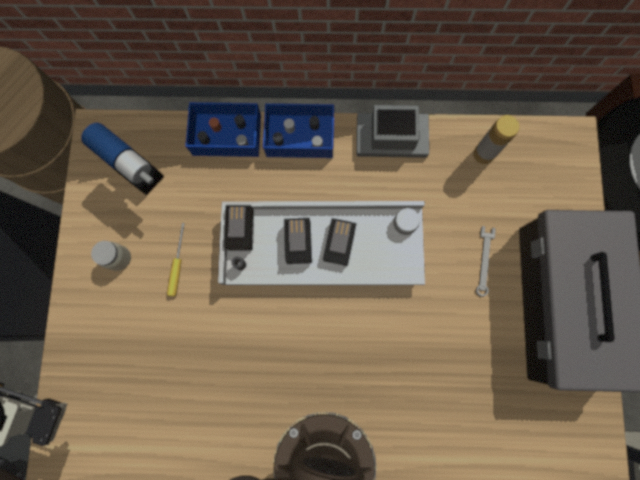

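View pics/side1.png

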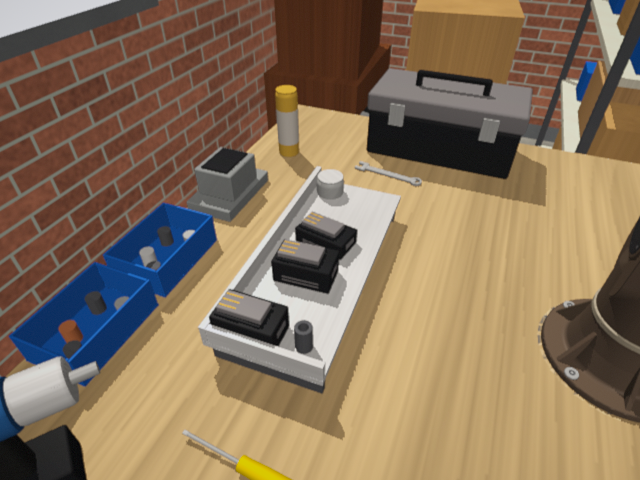

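The top view shows the shelf at about u 219–424, v 202–285. The corner pack is at (238,228), the tall pack at (298,241), the flat pack at (340,242), the tin at (406,221) and the socket at (238,263). Next I'll enlarge both views.

```bash
python3 - <<'E'
import cv2
a=cv2.imread('pics/top1.png')[192:297,212:372]; cv2.imwrite('pics/tc.png',cv2.resize(a,None,fx=5,fy=5,interpolation=cv2.INTER_CUBIC))
a=cv2.imread('pics/side1.png')[160:400,190:410]; a=cv2.resize(a,None,fx=2.5,fy=2.5,interpolation=cv2.INTER_CUBIC); cv2.imwrite('pics/sc.png',cv2.convertScaleAbs(a,alpha=1.3,beta=20))
E
```

```text
(no output)
```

View pics/tc.png

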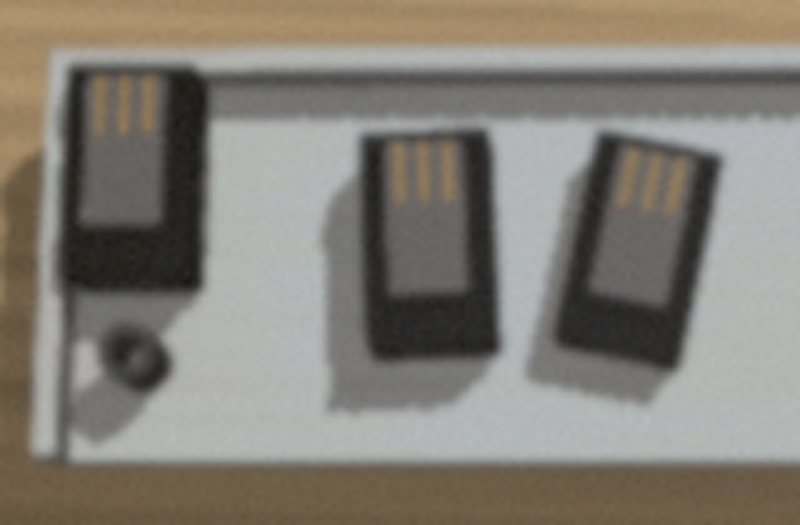

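View pics/sc.png

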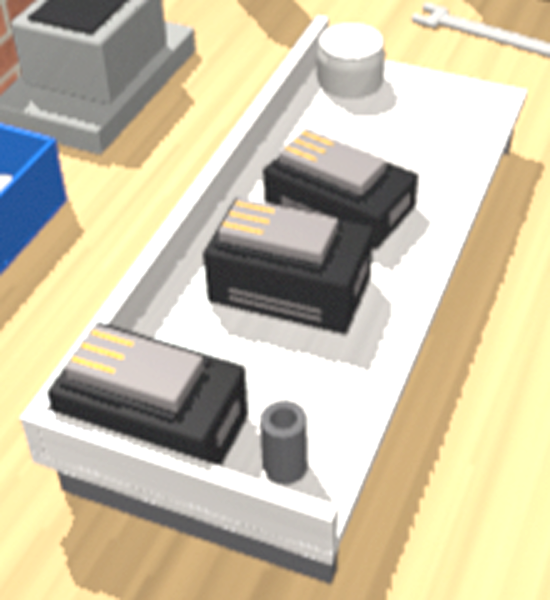

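```bash
cat >> h.py <<'E'
from scipy.optimize import minimize
def fitpack(s,box,h,x0,S=6,thr=75):
    """fit the black box prism (110x66xh on z=.06) to dark silhouette in pixel window box=(u0,v0,u1,v1)"""
    u0,v0,u1,v1=box
    g=cv2.resize(s['pixels'][v0:v1,u0:u1].max(2),None,fx=S,fy=S,interpolation=cv2.INTER_CUBIC)
    m=(g<thr).astype(np.uint8)
    c=max(cv2.findContours(m,cv2.RETR_EXTERNAL,cv2.CHAIN_APPROX_NONE)[0],key=cv2.contourArea)
    M=np.zeros_like(m); cv2.fillPoly(M,[cv2.convexHull(c)],1)
    def hull(p):
        a=p[2];A=np.array([[np.cos(a),-np.sin(a)],[np.sin(a),np.cos(a)]])
        P=[proj(s,[*(p[:2]+A@[sx*.055,sy*.033]),.06+z]) for sx in(1,-1) for sy in(1,-1) for z in(0,h)]
        P=(np.array(P)+.5-[u0,v0])*S-.5
        return cv2.convexHull(np.round(P*16).astype(np.int32))
    def f(p):
        Q=np.zeros_like(M); cv2.fillPoly(Q,[hull(p)],1,shift=4)
        return np.count_nonzero(Q!=M)/M.sum()
    sx=np.array([x0]+[np.add(x0,d) for d in([.01,0,0],[0,.01,0],[0,0,.1])])
    r=minimize(f,x0,method='Nelder-Mead',options=dict(initial_simplex=sx,xatol=1e-5,fatol=1e-5))
    return r.x,r.fun
def shelfpt(sh,x,y):
    a=sh[2]; return np.array([sh[0]+x*np.cos(a)-y*np.sin(a),sh[1]+x*np.sin(a)+y*np.cos(a)])
def inshelf(sh,p):
    a=sh[2];d=np.array(p[:2])-sh[:2]; return np.array([d[0]*np.cos(a)+d[1]*np.sin(a),-d[0]*np.sin(a)+d[1]*np.cos(a)])
E
python3 - <<'E'
from h import *
import pickle
from scipy.optimize import least_squares
s=pickle.load(open('top1.pkl','rb'))
C=lambda u,v:((u+.5)/5-.5+212,(v+.5)/5-.5+192)
# (pixel, shelf x,y,z)
pts=[(C(52,48),.105,.260,.095),((424,202.5),.105,-.26,.095),((424.5,284.5),-.105,-.26,.06),(C(32,458),-.105,.26,.095),(C(65,462),-.105,.248,.06)]
def res(p): return np.concatenate([proj(s,[*shelfpt(p,x,y),z])-np.array(uv) for uv,x,y,z in pts])
r=least_squares(res,[.55,0,0]); sh=r.x; print('shelf',np.round(sh[:2]*1000,1),np.degrees(sh[2]),np.round(r.fun,1)); np.save('sh.npy',sh)
for n,box,h,uv in(('corner',(222,200,258,258),.052,(238,228)),('tall',(278,212,316,272),.052,(298,241)),('flat',(318,212,362,274),.036,(340,242))):
    x0=[*ray(s,uv,.09)[:2],0.]
    if n=='flat': x0[2]=-.2
    p,f=fitpack(s,box,h,x0); print(n,np.round(p[:2]*1000,1),np.degrees(p[2]).round(2),f,'shelf:',(inshelf(sh,p)*1000).round(1),np.degrees(p[2]-sh[2]).round(2))
for n,uv,z in(('sock',C(138,357),.11),('tin',(406,217),.105)):
    p=ray(s,uv,z);print(n,p.round(4),(inshelf(sh,p)*1000).round(1))
E
```

```text
shelf [549.4  14.5] 0.9626840757254743 [-0.5  0.1  0.3 -0.8  0.   0.8 -0.6 -0.4  0.7  0.2]
corner [579.8 229.4] 2.28 0.08354886580453678 shelf: [ 34.  214.3] 1.32
tall [552.1  77.8] 6.21 0.0954739869028345 shelf: [ 3.7 63.2] 5.25
flat [552.6 -27.2] -11.94 0.10181874708534121 shelf: [  2.5 -41.8] -12.91
sock [0.4888 0.2183 0.11  ] [-57.2 204.8]
tin [ 0.6152 -0.1951  0.105 ] [  62.3 -210.7]
```

>>> {"name": "jog_arm", "arguments": {
  "motion": [
    [0.25,[28,-48,0],2],
    [0.25,[28,-48,0],2],
    [0.25,[28,-48,0],2],
    [0.25,[28,-48,0],2],
    [0.25,[28,-48,0],2],
    [0.25,[28,-48,0],2],
    [0.25,[28,-48,0],2],
    [0.25,[28,-48,0],2]
  ],
  "grip_force": 30
}}

```text
time: 1.1
ee_pos: [0.3881, 0.2175, 0.2267]
eef_rot: [-0.0, 0.702, 0.713, 0.0]
ft_force: [0.1, 0.7, -0.1]
opening: 0.0236
```

>>> {"name": "jog_arm", "arguments": {
  "motion": [
    [0.25,[19,-47,0],0],
    [0.25,[19,-47,0],0],
    [0.25,[19,-46,0],0],
    [0.25,[18,0,-40],0],
    [0.25,[0,0,-45],0],
    [0.25,[0,0,-45],0],
    [0.25,[0,0,-17],0],
    [0.25,[0,0,0],0]
  ]
}}

```text
time: 2.1
ee_pos: [0.4614, 0.0788, 0.0785]
eef_rot: [-0.001, 0.702, 0.712, -0.002]
ft_force: [0.4, -0.1, 1.2]
opening: 0.0228
```

```bash
python3 - <<'E'
from h import *
s=snap('side'); print(monitor.get_obs()['ft_force'].round(1))
a=s['pixels'][150:390,190:450,::-1]; cv2.imwrite('pics/s2.png',cv2.resize(a,None,fx=2.5,fy=2.5,interpolation=cv2.INTER_CUBIC))
E
```

```text
[-0.   1.   0.7]
```

View pics/s2.png

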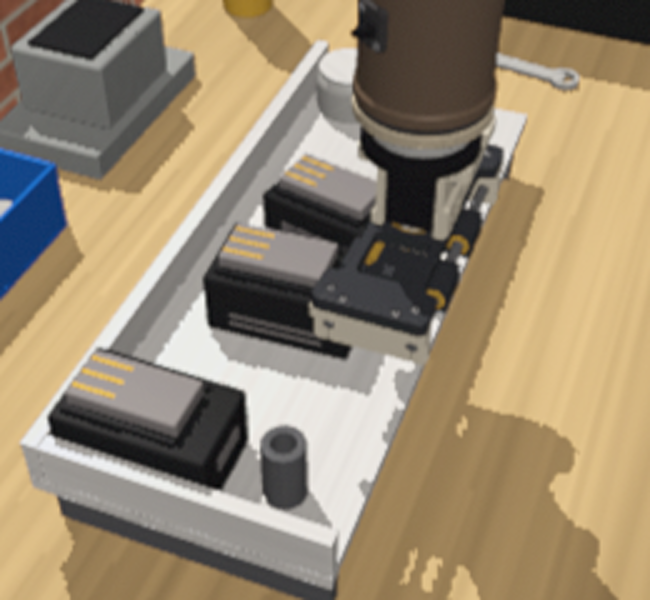

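The gripper is down in front of the tall pack (crop ~(350,300)), clear of everything else. Now I'll push that pack to the rail.

>>> {"name": "jog_arm", "arguments": {
  "motion": [
    [0.25,[8,0,0],0],
    [0.25,[8,0,0],0],
    [0.25,[7,0,0],0],
    [0.25,[7,0,0],0],
    [0.25,[7,0,0],0],
    [0.25,[6,0,0],0],
    [0.25,[5,0,0],0],
    [0.25,[4,0,0],0]
  ]
}}

```text
time: 3.15
ee_pos: [0.5127, 0.0791, 0.0795]
eef_rot: [-0.001, 0.702, 0.712, -0.001]
ft_force: [-9.9, 0.1, 7.4]
opening: 0.0227
```

>>> {"name": "jog_arm", "arguments": {
  "motion": [
    [0.25,[3,0,0],0],
    [0.25,[2,0,0],0],
    [0.25,[2,0,0],0]
  ]
}}

```text
time: 3.52
ee_pos: [0.5195, 0.0791, 0.0795]
eef_rot: [-0.002, 0.702, 0.712, -0.002]
ft_force: [-9.3, 0.1, 7.0]
opening: 0.0227
```

>>> {"name": "jog_arm", "arguments": {
  "motion": [
    [0.25,[2,0,0],0],
    [0.25,[2,0,0],0]
  ]
}}

```text
time: 3.78
ee_pos: [0.5227, 0.0791, 0.0794]
eef_rot: [-0.002, 0.702, 0.712, -0.002]
ft_force: [-14.7, 1.2, 11.5]
opening: 0.0233
```

>>> {"name": "jog_arm", "arguments": {
  "motion": [
    [0.25,[2,0,0],0],
    [0.25,[1,0,0],0]
  ]
}}

```text
time: 4.03
ee_pos: [0.5226, 0.0791, 0.0791]
eef_rot: [-0.004, 0.702, 0.712, -0.004]
ft_force: [-23.4, 0.2, 20.1]
opening: 0.0228
```

>>> {"name": "jog_arm", "arguments": {
  "motion": [
    [0.25,[-25,0,0],0],
    [0.25,[-40,0,0],0],
    [0.25,[0,-50,0],0],
    [0.25,[0,-52,0],0],
    [0.25,[8,0,0],0],
    [0.25,[8,0,0],0],
    [0.25,[7,0,0],0],
    [0.25,[7,0,0],0]
  ]
}}

```text
time: 5.03
ee_pos: [0.4923, -0.0219, 0.0793]
eef_rot: [-0.001, 0.701, 0.713, -0.001]
ft_force: [-6.3, -2.4, 5.8]
opening: 0.0229
```

>>> {"name": "jog_arm", "arguments": {
  "motion": [
    [0.25,[7,0,0],0],
    [0.25,[7,0,0],0],
    [0.25,[6,0,0],0],
    [0.25,[4,0,0],0],
    [0.25,[3,0,0],0]
  ]
}}

```text
time: 5.65
ee_pos: [0.5196, -0.0221, 0.0793]
eef_rot: [-0.001, 0.702, 0.713, -0.001]
ft_force: [-5.2, -2.1, 2.9]
opening: 0.0231
```

>>> {"name": "jog_arm", "arguments": {
  "motion": [
    [0.25,[2,0,0],0],
    [0.25,[2,0,0],0],
    [0.25,[2,0,0],0]
  ]
}}

```text
time: 6.02
ee_pos: [0.5251, -0.0218, 0.0793]
eef_rot: [-0.001, 0.701, 0.713, -0.001]
ft_force: [-9.4, -0.7, 6.9]
opening: 0.0229
```

>>> {"name": "jog_arm", "arguments": {
  "motion": [
    [0.25,[1,0,0],0],
    [0.25,[1,0,0],0]
  ]
}}

```text
time: 6.28
ee_pos: [0.5251, -0.0217, 0.079]
eef_rot: [-0.003, 0.701, 0.713, -0.002]
ft_force: [-15.3, -0.5, 11.2]
opening: 0.0231
```

```bash
python3 - <<'E'
from h import *
s=snap('side'); print(monitor.get_obs()['ft_force'].round(1))
a=s['pixels'][150:390,190:450,::-1]; cv2.imwrite('pics/s3.png',cv2.resize(a,None,fx=2.5,fy=2.5,interpolation=cv2.INTER_CUBIC))
E
```

```text
[-12.9  -1.5   9.8]
```

View pics/s3.png

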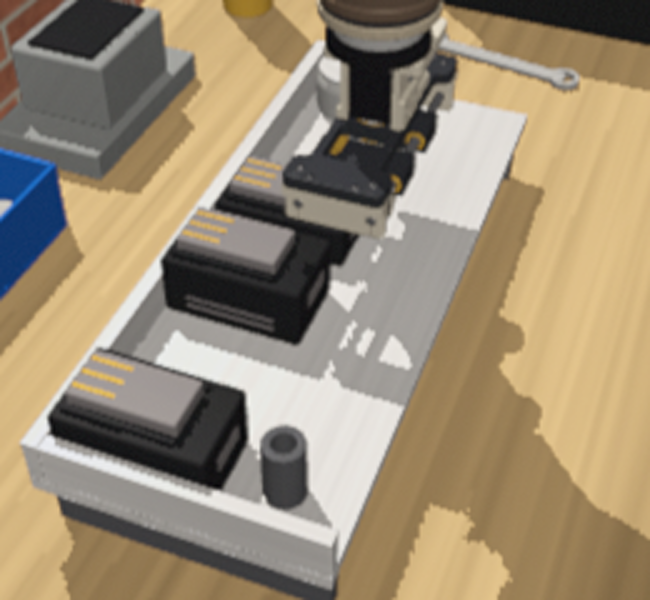

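Both packs now stand against the rail: the tall one at crop (245,270), the flat one behind it under the gripper. I'll back off, lift and turn the jaws for the sideways push.

>>> {"name": "jog_arm", "arguments": {
  "motion": [
    [0.25,[-40,0,0],0],
    [0.25,[-10,0,40],-9],
    [0.25,[0,-10,50],-10],
    [0.25,[0,-40,20],-10],
    [0.25,[0,-50,0],-10],
    [0.25,[40,0,0],-10],
    [0.25,[50,0,0],-10],
    [0.25,[22,0,0],-10]
  ]
}}

```text
time: 7.32
ee_pos: [0.5938, -0.1209, 0.1894]
eef_rot: [0.0, 0.982, 0.188, 0.001]
ft_force: [-1.5, 0.5, 0.2]
opening: 0.0227
```

>>> {"name": "jog_arm", "arguments": {
  "motion": [
    [0.25,[0,0,0],-10],
    [0.25,[0,0,0],-10],
    [0.25,[0,0,0],0]
  ]
}}

```text
time: 7.7
ee_pos: [0.5912, -0.1214, 0.1894]
eef_rot: [0.0, 1.0, 0.018, -0.0]
ft_force: [0.6, 0.4, 0.8]
opening: 0.0225
```

```bash
python3 - <<'E'
from h import *
o=monitor.get_obs();print(o['q'].round(2))
s=snap('top')
a=s['pixels'][187:297,212:432,::-1]; cv2.imwrite('pics/t4.png',cv2.resize(a,None,fx=3.6,fy=3.6,interpolation=cv2.INTER_CUBIC))
E
```

```text
[-0.38  0.5   0.73  1.72 -0.38  1.07  0.51]
```

View pics/t4.png

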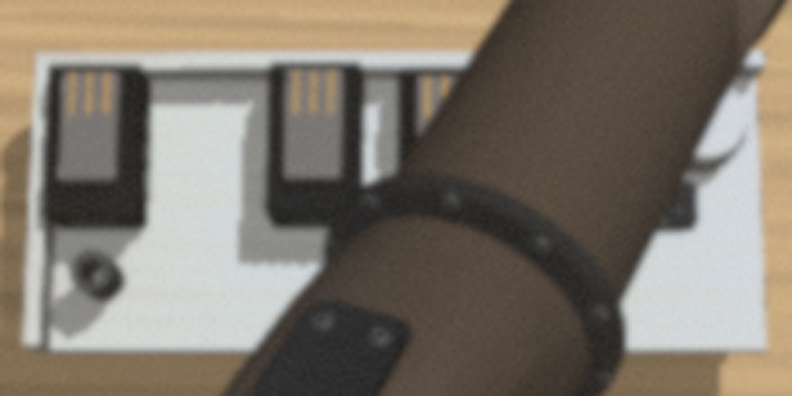

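The tall pack is square at crop (317,145), and the flat pack's left edge is at crop u≈402. The arm is to the right of the flat pack, so I'll descend there and push +y.

>>> {"name": "jog_arm", "arguments": {
  "motion": [
    [0.25,[0,0,-40],-1],
    [0.25,[0,0,-45],0],
    [0.25,[0,0,-25],0],
    [0.25,[0,15,0],0],
    [0.25,[0,12,0],0],
    [0.25,[-1,9,0],0],
    [0.25,[0,8,0],0],
    [0.25,[0,8,0],0]
  ]
}}

```text
time: 8.75
ee_pos: [0.5899, -0.0702, 0.0803]
eef_rot: [-0.0, 1.0, 0.007, 0.0]
ft_force: [0.4, 0.1, 0.4]
opening: 0.0227
```

>>> {"name": "jog_arm", "arguments": {
  "motion": [
    [0.25,[0,8,0],0],
    [0.25,[0,8,0],0],
    [0.25,[-1,8,0],0],
    [0.25,[0,8,0],0],
    [0.25,[0,8,0],0],
    [0.25,[0,8,0],0]
  ]
}}

```text
time: 9.5
ee_pos: [0.5885, -0.024, 0.0799]
eef_rot: [0.001, 1.0, 0.007, 0.0]
ft_force: [-1.6, -9.1, 0.6]
opening: 0.0231
```

>>> {"name": "jog_arm", "arguments": {
  "motion": [
    [0.25,[0,7,0],0],
    [0.25,[0,7,0],0],
    [0.25,[-1,7,0],0],
    [0.25,[0,7,0],0],
    [0.25,[0,7,0],0],
    [0.25,[0,7,0],0],
    [0.25,[0,7,0],0],
    [0.25,[0,6,0],0]
  ]
}}

```text
time: 10.5
ee_pos: [0.5873, 0.0305, 0.0798]
eef_rot: [0.001, 1.0, 0.006, -0.0]
ft_force: [-1.5, -10.0, 2.5]
opening: 0.0231
```

>>> {"name": "jog_arm", "arguments": {
  "motion": [
    [0.25,[0,5,0],0],
    [0.25,[0,4,0],0],
    [0.25,[0,3,0],0]
  ]
}}

```text
time: 10.88
ee_pos: [0.5871, 0.0421, 0.0798]
eef_rot: [0.001, 1.0, 0.006, -0.0]
ft_force: [-1.5, -10.7, 2.7]
opening: 0.0229
```

```bash
python3 - <<'E'
from h import *
s=snap('side'); print(monitor.get_obs()['ft_force'].round(1))
a=s['pixels'][170:390,190:430,::-1]; cv2.imwrite('pics/s5.png',cv2.resize(a,None,fx=2.7,fy=2.7,interpolation=cv2.INTER_CUBIC))
E
```

```text
[ -2.5 -10.1   3.7]
```

View pics/s5.png

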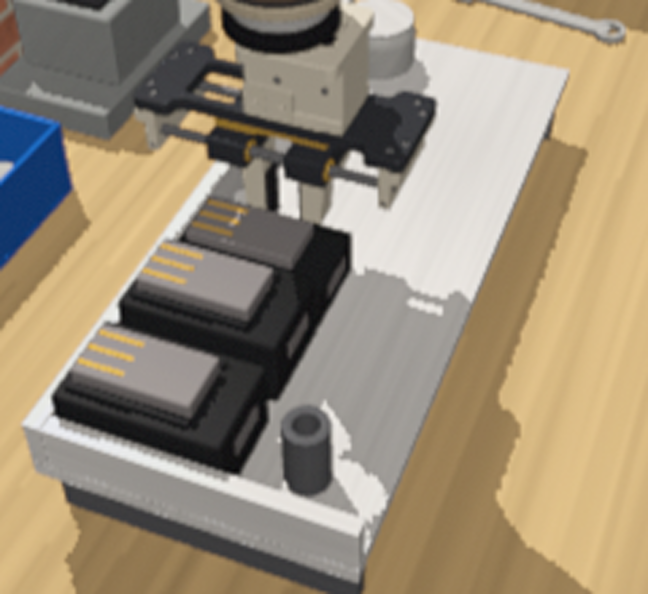

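The row is nearly closed. A gap is left between the tall and corner packs near crop (265,375), and the socket is untouched at (306,450).

>>> {"name": "jog_arm", "arguments": {
  "motion": [
    [0.25,[0,3,0],0],
    [0.25,[0,3,0],0],
    [0.25,[0,2,0],0],
    [0.25,[0,2,0],0]
  ]
}}

```text
time: 11.42
ee_pos: [0.587, 0.0517, 0.0798]
eef_rot: [0.002, 1.0, 0.006, -0.0]
ft_force: [-2.7, -11.1, 3.0]
opening: 0.0228
```

>>> {"name": "jog_arm", "arguments": {
  "motion": [
    [0.25,[0,2,0],0],
    [0.25,[0,2,0],0]
  ]
}}

```text
time: 11.68
ee_pos: [0.5869, 0.0555, 0.0798]
eef_rot: [0.002, 1.0, 0.006, -0.0]
ft_force: [-1.8, -10.2, 2.7]
opening: 0.0225
```

>>> {"name": "jog_arm", "arguments": {
  "motion": [
    [0.25,[0,2,0],0],
    [0.25,[0,1,0],0]
  ]
}}

```text
time: 11.92
ee_pos: [0.587, 0.0564, 0.0799]
eef_rot: [0.003, 1.0, 0.006, -0.0]
ft_force: [-1.8, -18.2, 2.6]
opening: 0.0234
```

>>> {"name": "jog_arm", "arguments": {
  "motion": [
    [0.25,[0,1.5,0],0],
    [0.25,[0,1.5,0],0]
  ]
}}

```text
time: 12.18
ee_pos: [0.587, 0.0564, 0.0799]
eef_rot: [0.004, 1.0, 0.005, -0.0]
ft_force: [-2.2, -26.9, 3.5]
opening: 0.0229
```

>>> {"name": "jog_arm", "arguments": {
  "motion": [
    [0.25,[0,1.5,0],0],
    [0.25,[0,1,0],0]
  ]
}}

```text
time: 12.42
ee_pos: [0.587, 0.0565, 0.08]
eef_rot: [0.006, 1.0, 0.004, -0.0]
ft_force: [-2.2, -33.3, 0.9]
opening: 0.0227
```

>>> {"name": "jog_arm", "arguments": {
  "motion": [
    [0.25,[0,-10,0],0],
    [0.25,[0,-26,0],0],
    [0.25,[0,0,50],10],
    [0.25,[0,0,60],10],
    [0.25,[-50,0,0],10],
    [0.25,[-51,0,0],10],
    [0.25,[0,50,0],10],
    [0.25,[0,52,0],10]
  ]
}}

```text
time: 13.42
ee_pos: [0.4857, 0.1348, 0.1904]
eef_rot: [-0.001, 0.861, 0.508, 0.001]
ft_force: [1.5, -0.0, -0.4]
opening: 0.0231
```

>>> {"name": "jog_arm", "arguments": {
  "motion": [
    [0.25,[0,0,0],10],
    [0.25,[0,0,0],10],
    [0.25,[0,0,0],10],
    [0.25,[0,0,-10],0]
  ]
}}

```text
time: 13.92
ee_pos: [0.4867, 0.1339, 0.1799]
eef_rot: [-0.0, 0.702, 0.712, 0.001]
ft_force: [0.1, -0.3, 0.1]
opening: 0.0228
```

>>> {"name": "jog_arm", "arguments": {
  "motion": [
    [0.25,[0,-4,-40],0],
    [0.25,[0,0,-40],0],
    [0.25,[0,0,-20],0],
    [0.25,[12,0,0],0],
    [0.25,[10,0,0],0],
    [0.25,[6,0,0],0],
    [0.25,[4,0,0],0],
    [0.25,[2,0,0],0]
  ]
}}

```text
time: 14.92
ee_pos: [0.521, 0.1288, 0.0801]
eef_rot: [0.0, 0.702, 0.712, 0.0]
ft_force: [-0.5, 0.0, -0.3]
opening: 0.023
```

>>> {"name": "jog_arm", "arguments": {
  "motion": [
    [0.25,[2,0,0],0],
    [0.25,[2,0,0],0]
  ]
}}

```text
time: 15.18
ee_pos: [0.5215, 0.1287, 0.0794]
eef_rot: [-0.002, 0.702, 0.712, -0.002]
ft_force: [-14.0, -0.4, 10.5]
opening: 0.0228
```

>>> {"name": "jog_arm", "arguments": {
  "motion": [
    [0.25,[2,0,0],0],
    [0.25,[1,0,0],0],
    [0.25,[0,0,0],0]
  ]
}}

```text
time: 15.55
ee_pos: [0.5215, 0.1287, 0.0789]
eef_rot: [-0.004, 0.701, 0.713, -0.004]
ft_force: [-20.5, -1.0, 16.1]
opening: 0.0229
```

>>> {"name": "jog_arm", "arguments": {
  "motion": [
    [0.25,[-40,0,0],0],
    [0.25,[-10,-20,50],0],
    [0.25,[0,-50,35],0],
    [0.25,[0,-60,30],0],
    [0.25,[0,-60,0],0],
    [0.25,[0,-60,0],0],
    [0.25,[0,-60,0],0],
    [0.25,[0,-60,0],0]
  ]
}}

```text
time: 16.55
ee_pos: [0.4775, -0.2389, 0.1929]
eef_rot: [0.0, 0.702, 0.712, 0.0]
ft_force: [0.9, 0.7, -0.5]
opening: 0.0229
```

```bash
python3 - <<'E'
from h import *
s=snap('top')
a=s['pixels'][187:297,212:432,::-1]; cv2.imwrite('pics/t6.png',cv2.resize(a,None,fx=3.6,fy=3.6,interpolation=cv2.INTER_CUBIC))
s=snap('side')
a=s['pixels'][220:390,190:350,::-1]; cv2.imwrite('pics/s6.png',cv2.resize(a,None,fx=3.5,fy=3.5,interpolation=cv2.INTER_CUBIC)*1)
E
```

```text
(no output)
```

View pics/t6.png

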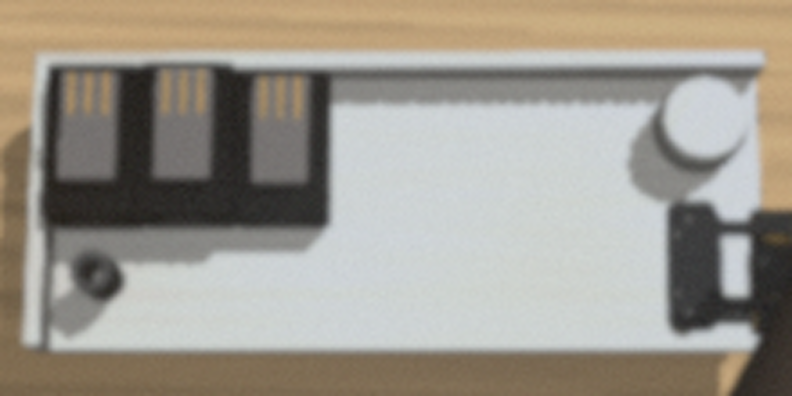

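View pics/s6.png

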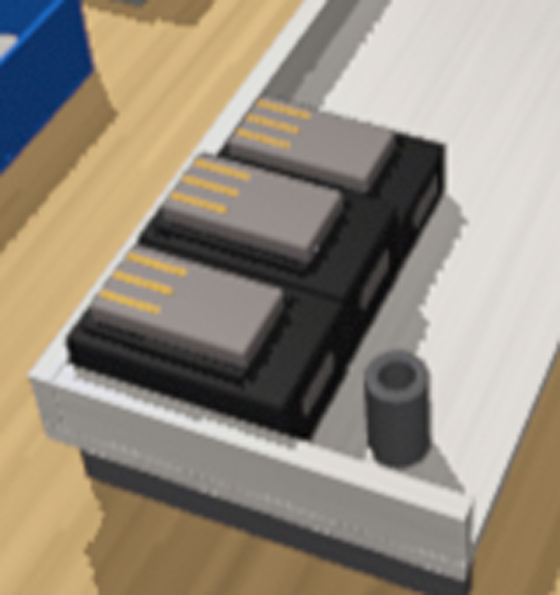

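Top view: the three packs form a closed row (crop u 47–328, fronts at v≈225). The tin is at (703,118) and the socket at (97,275), both unmoved. The corner pack's block looks about 1–2 mm forward of the tall one's, so I'll measure that.

```bash
cat > m.py <<'E'
from h import *
sh=np.load('sh.npy'); sh[2]=np.radians(1.2)
def run(n):
    N=6;ims=[snap(n) for _ in range(N)]; s=ims[0]
    g=np.mean([i['pixels'].astype(float).mean(2) for i in ims],0).astype(np.float32)
    def prof(z,P): # P list of shelf pts lists [k][j] -> mean over j
        uv=np.array([[proj(s,[*shelfpt(sh,*p),z]) for p in row] for row in P],np.float32)
        return cv2.remap(g,uv[...,0],uv[...,1],cv2.INTER_CUBIC).mean(1)
    def edge(x,p,sgn):
        d=sgn*np.gradient(p); k=int(np.argmax(d)); w=slice(max(k-8,0),k+9); dd=np.clip(d[w],0,None); return (x[w]*dd).sum()/dd.sum()*1000
    for nm,y0,h in(('corner',.215,.064),('tall',.149,.064),('flat',.083,.048)):
        out=[]
        for off in(-.012,0,.012):
            ys=y0+off+np.linspace(-.005,.005,5)
            xs=np.arange(-.04,.01,.0005); f=edge(xs,prof(.06+h,[[(x,y) for y in ys] for x in xs]),1)
            out.append(round(f,1))
        X=np.linspace(.0,.05,8); yy=np.arange(-.03,-.01,.0005)
        r=edge(yy,prof(.06+h,[[(x,y0+y) for x in X] for y in yy]),1)
        yy=np.arange(.01,.03,.0005)
        l=edge(yy,prof(.06+h,[[(x,y0+y) for x in X] for y in yy]),-1)
        print(n,nm,'block front x',out,'y edges',round(r,1),round(l,1))
run('top');run('side')
E
python3 m.py
```

```text
top corner block front x [np.float64(6.8), np.float64(7.6), np.float64(7.6)] y edges -21.0 19.8
top tall block front x [np.float64(7.5), np.float64(7.4), np.float64(7.5)] y edges -20.4 19.5
top flat block front x [np.float64(7.1), np.float64(7.7), np.float64(7.7)] y edges -20.2 19.9
side corner block front x [np.float64(6.6), np.float64(6.5), np.float64(6.6)] y edges -15.5 24.1
side tall block front x [np.float64(7.1), np.float64(6.9), np.float64(7.0)] y edges -14.6 24.4
side flat block front x [np.float64(6.5), np.float64(6.8), np.float64(7.2)] y edges -28.0 24.8
```

All three packs agree to about 0.5 mm front-to-back and 1 mm sideways, so I'll hand in.

```bash
python3 -c "
from h import *
print(monitor.get_obs()['ft_force'].round(1)); print(ticket.finish_job())"
```

```text
[ 0.1 -0.5  0.5]
the job is handed in; nothing more can be done
None
```

The two pulled-out packs are back in the row with the corner pack, and the job is handed in. I pushed each one from the front until it met the rail, then pushed both sideways together until the row closed against the corner pack and end stop. The sideways push peaked at about 33 N and met solid resistance. A last press from the front seated the tall and flat packs on the rail.

**Row:** after that, both cameras put the fronts of all three packs in line to about 0.5–1 mm. The top camera showed the spacing between them matching a closed row to within about 1 mm. The side camera's sideways readings had a constant offset, with one outlying edge on the flat pack, so I relied on the top camera for spacing.

**Corner pack:** by eye it had looked 1–2 mm forward of the tall one. The measurement put it at about 0.5 mm or less, so I did not press it separately.

**Everything else:** the tin and socket looked unmoved in the last pictures, and the arm kept away from the spanner and screwdriver. I did not look at those two again at the end. No pack was lifted or tipped, the arm stood clear with no contact force, and the robot clock was at roughly 17 s of the 54 s allowed.

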